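Set the suction gate and start the extractor

ROBOT

A 6-joint arm with a two-finger parallel gripper is mounted at the origin on the work surface. World frame = base frame: x ahead of the robot, y to its left, z up, the work surface at z = 0. Lengths are in mm, angles in degrees, forces in N, time in s.
With the tool pointing down it reaches from about 350 to 850 mm from the base axis. Payload 8.1 kg.
Tool frame: the origin (TCP) lies at the centre of the arm's flange, where the gripper is bolted on; the fingertips stand 173 mm ahead of it and the grasp point (between the pads) lies 155 mm ahead of it; z points along the fingers, y is the line along which they close (so a half turn about z gives the same grasp; the last joint's range is limited). The gripper opens to 85 mm and grips with 20 to 120 N. Pads are 22 mm wide; open, the fingers measure 114 mm over their backs; the gripper's body (76 mm by 85 mm) begins 54 mm behind the grasp point. The pads swing forward as they close: fully open they stand 13 mm farther back than shut.
Start: joints at [-73.247, 7.471, 85.268, -0, 87.261, -4.893], TCP at [221.346, -557.685, 404.692] pointing down, gripper open.
Joint ranges: [-169.43, 169.43], [-51.17, 129.36], [1.28, 143.12], [-76.62, 256.62], [0, 156.53], [-152.29, 152.29]. Speed limits (degrees/s): [136.94, 136.94, 159.86, 180, 180, 180].

INTERFACE

Orientations are given as [roll, pitch, yaw] about the fixed x, y, z axes, in that order (R = Rz(yaw) Ry(pitch) Rx(roll)).
In Python, from bench import * gives the robot as it stands.
- The arm moves only by the shell command python3 -m jog 'ROWS' [FORCE]. ROWS is text: rows parted by semicolons, each of 7 numbers parted by spaces: the shift along the tool's x, y, z scaled (see below), then the turn, a rotation vector about the tool's x, y, z scaled (see below), then the closure, from -1 (fully open) to 1 (shut). In form: tx ty tz wx wy wz hand; .... A call has 1 to 5 rows; each row shifts and turns the commanded pose from where the row before left it, along the tool's axes as they then stand; what a row does not reach is not made up. The controller multiplies each number of a shift by 0.1 m and each number of a turn by 60 degrees. A row lasts 1/8 s, in which the tool goes at most 62.5 mm and 10.7 degrees, less where a joint would pass 70% of its speed; a pose out of reach is approached as far as the arm can. A call with a number of a shift or a turn outside -1 to 1 is refused whole. A call with a gripper value outside its range is refused whole. The fingers move at their own pace and stop on an object; FORCE is the grip in N (left out, the last holds). Time passes only in rows, so rows that do not move let the fingers close. It gives the time, the measured TCP pose, the force, the opening and the grip force at its end, in the units of the state.
- sense(): the state, without advancing time (a new reading comes with each control period).
- snapshot(name): name is "side" or "top" or "wrist"; returns a dict with "img" (480x640x3 uint8, red, green, blue), "fx", "fy", "cx", "cy" (pixels), "extrinsics" (4x4, takes a point from camera to world coordinates). Camera axes: x right, y down, z forward; pixel columns grow to the right and rows downward; lengths in mm; the calibration is good to about 2 mm. A picture is of the moment at which its call begins. There is no depth.
- hand_in(): hands the job in; it is judged then, once.
The state is a dict: "time": time; "joint_pos": joint angles; "qd": joint speeds; "joint_efforts": joint torques, N m; "tool_pos": TCP position; "tcp_rot": TCP orientation; "ft_force": force on the tool from outside, world axes, zero at the start; "wrist_torque": the same for the moment, N m; "finger_gap": finger opening in mm; "grip_force": force on a finger pad.
Only numpy, scipy, OpenCV 4.12 (cv2) and the standard library are available. Lean on these libraries where they do the work, as an engineer would, in place of code of your own. Each camera call takes 0.05 s, during which the arm holds its last target. There are 200 camera calls.

TASK

At the woodturner's bench, push the knob of the air gate's lever round its arc until the lever's white pointer points at the yellow marker. Then press the green start button right down and let it come up again. Leave everything else on the bench where it stands.

Things in the scene. Friction and masses are not known exactly. Their poses are not given: they have to be found in the camera images.
- gate: rotary air gate, fixed to the bench: grey round base plate 300 mm in diameter and 30 mm high. Origin: centre of its underside, on the vertical axis about which the lever turns. Its own -x axis points along the lever when joint lever reads 0 (away from the robot, up to 0.45 rad to either side). White tick marks lie on the plate. On the plate turns an aluminium ring 176 mm in diameter, top at 45 mm above the bench, which carries the lever
- lever (a joint): angle of the ring and lever in rad, 0 along the gate's -x, growing counter-clockwise seen from above, stops at -1.2 and 1.2. Stiff: it stays where it is left; moving it takes about 2 to 3 N at the knob. It may have to go either way
- lever_knob (a point): centre of the top of the lever's upright black round knob: 16 mm in diameter, from 45 to 96 mm above the bench, its axis 100 mm from the gate's axis. The black lever arm under it is 16 mm wide, its top 45 mm above the bench; nothing round the knob is higher than 45 mm
- lever_point (a point): the place on the plate's marker circle (135 mm from the gate's axis) at which the lever's white pointer points; the pointer itself is a white bar 5 mm wide that ends 125 mm from the axis
- yellow_marker: yellow disc, 18 mm in diameter and 6 mm high, fixed on the plate 135 mm from the gate's axis; the setting to choose. Origin: centre of its underside, 30 mm above the bench. It may be in any of three places: about 0.85 rad to either side of the gate's -x, or near the middle
- red_marker: red disc of the same size, another setting, not wanted
- blue_marker: blue disc of the same size, another setting, not wanted
- switch: grey switch box, 90 x 90 x 45 mm, fixed to the bench; origin: centre of its underside
- start (a joint): travel of the green start button in m: 0 up, 0.006 fully down; springs back; fully down takes about 5 N straight down
- start_top (a point): centre of the top of the green round start button, 36 mm in diameter, 67 mm above the bench, on top of the switch box
- bowl: turned wooden bowl, 110 mm in diameter, 50 mm high, loose; origin: centre of its underside
- wax: amber jar with a steel lid, 54 mm in diameter, 65 mm high, loose; origin: centre of its underside
- spindle: small turned wooden finial standing upright, 42 mm in diameter, 85 mm high, loose; origin: centre of its underside
- scraper: turning scraper lying flat, 190 mm long, wooden handle, steel blade, loose; origin: under the brass ferrule, near its middle
Not all that is in view belongs to the job. There is more than one size of the switch; the job needs the largest.

How it is judged:
By the outcome, as a careful person would: the job done as asked, in the order asked, and still so for the second after the job is handed in, with the robot touching nothing.
It also fails if it takes over 48 s, if anything falls off the work surface, if the arm or the gripper's body presses on something with over 40 N, if the wrist force passes 120 N, or if a joint passes its speed limit or range.

## Working session

There is one attempt and no reset: what is moved stays moved. The work goes in short steps, Python scripts to look and compute and a shell command to move; the robot and the scene stay as the last step left them, time stands still between calls to the robot, and variables do not carry over. Pictures are saved under pics/ and viewed, at most 10 in all, crops included, and the job is handed in when it is done.

```bash
mkdir -p pics; python3 - <<'E'
from bench import *
import cv2
for n in("top","side"):
    s=snapshot(n); cv2.imwrite(f"pics/{n}0.png",s["img"][:,:,::-1]); print(n,s["fx"],s["cx"],s["cy"],s["extrinsics"])
print(sense())
E
```

```text
top 471.9707493223603 321.4763368294377 231.24236990920122 [[-9.05592798e-03 -9.91891361e-01  1.26765607e-01  3.87179069e+02]
 [-9.99869165e-01  7.28286234e-03 -1.44434673e-02  1.05512389e+01]
 [ 1.34031340e-02 -1.26879821e-01 -9.91827539e-01  1.11792056e+03]
 [ 0.00000000e+00  0.00000000e+00  0.00000000e+00  1.00000000e+00]]
side 437.3109888521533 321.7364263452393 238.34630458124118 [[ 9.89699666e-01 -1.11629947e-01  8.96288213e-02  4.48531039e+02]
 [-1.42581696e-01 -7.12434211e-01  6.87101124e-01 -6.05045063e+02]
 [-1.28464236e-02 -6.92803183e-01 -7.21012288e-01  7.57719507e+02]
 [ 0.00000000e+00  0.00000000e+00  0.00000000e+00  1.00000000e+00]]
{'time': 0.1, 'joint_pos': array([-7.32480429e+01,  7.50895366e+00,  8.53246198e+01, -1.93613556e-03,
        8.72619861e+01, -4.89610988e+00]), 'qd': array([ 0.07044638, -0.15034051, -0.17564823, -0.06801629, -0.08165128,
        0.00922403]), 'joint_efforts': array([ 6.59929665e-04, -5.70955038e+01, -5.01942515e+01, -2.07938087e-04,
        8.19205394e-03, -2.94534607e-05]), 'tool_pos': array([ 221.26468647, -557.47694584,  403.75300177]), 'tcp_rot': array([-1.79904624e+02, -6.22922783e-03,  2.16481558e+01]), 'ft_force': array([-0.24448028,  0.01469795,  0.38626241]), 'wrist_torque': array([ 0.00445036, -0.02094629, -0.02754443]), 'grip_force': 0.0, 'finger_gap': 85.59521051561599}
```

View pics/top0.png

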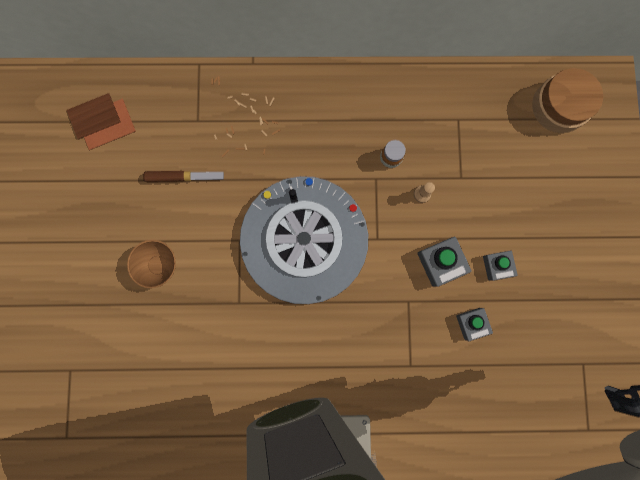

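View pics/side0.png

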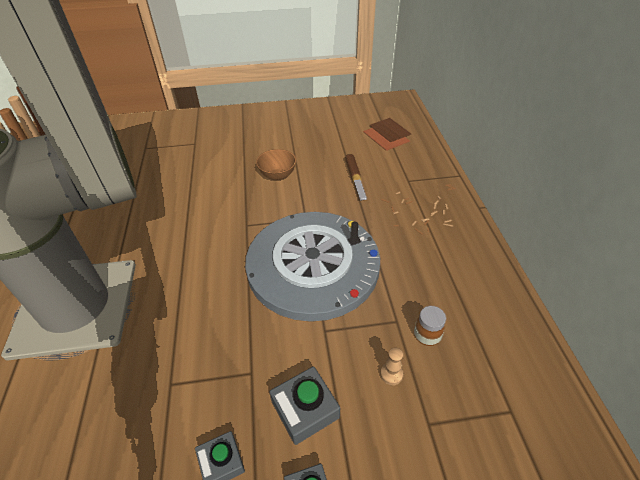

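The top view shows the gate at (304,240), the knob at (292,193), and the yellow (267,195), blue (309,182) and red (352,208) markers. The candidate switches are (445,262), which is the largest, and the small ones at (500,265) and (475,324). I choose (445,262) and the yellow marker. Next I measure them and check one close crop.

```bash
cat > h.py <<'E'
from bench import *
import cv2, numpy as np
def ray(s,uv,z):
    E=s["extrinsics"]; d=E[:3,:3]@np.array([(uv[0]-s["cx"])/s["fx"],(uv[1]-s["cy"])/s["fy"],1]); o=E[:3,3]
    return o+d*(z-o[2])/d[2]
def proj(s,p):
    E=s["extrinsics"]; c=E[:3,:3].T@(np.array(p)-E[:3,3]); return np.array([s["fx"]*c[0]/c[2]+s["cx"],s["fy"]*c[1]/c[2]+s["cy"]])
def blobs(s,lo,hi,roi,amin=15):
    h=cv2.cvtColor(s["img"],cv2.COLOR_RGB2HSV); m=cv2.inRange(h,lo,hi); k=np.zeros_like(m); u0,v0,u1,v1=roi; k[v0:v1,u0:u1]=255
    n,_,st,c=cv2.connectedComponentsWithStats(m&k)
    return [(c[i],st[i,4]) for i in range(1,n) if st[i,4]>=amin]
E
python3 - <<'E'
from h import *
s=snapshot("top"); R=(235,170,375,310)
for n,lo,hi,roi,z in (("yel",(22,150,120),(35,255,255),R,36),("red",(0,150,100),(6,255,255),R,36),("blue",(100,150,100),(125,255,255),R,36),("green",(50,120,50),(85,255,255),(410,230,530,350),67),("knob",(0,0,0),(180,255,45),(280,180,302,205),80)):
    for c,a in blobs(s,lo,hi,roi): print(n,c.round(1),a,ray(s,c,z).round(1))
h=cv2.cvtColor(s["img"],cv2.COLOR_RGB2HSV)
m=cv2.inRange(h,(0,0,170),(180,60,255)); m[:, :260]=0; m[:,348:]=0;m[:195]=0;m[285:]=0
c=max(cv2.findContours(m,0,2)[0],key=cv2.contourArea); e=cv2.fitEllipse(c); print("ring",e,ray(s,e[0],45))
cr=np.hstack([cv2.resize(s["img"][170:270,240:340],(400,400),interpolation=2),cv2.resize(s["img"][225:325,420:520],(400,400),interpolation=2)]); cv2.imwrite("pics/c1.png",cr[:,:,::-1])
s=snapshot("side")
for n,lo,hi,roi,z in (("yel",(22,150,120),(35,255,255),(330,210,365,240),36),("green",(50,120,50),(85,255,255),(280,360,340,430),67)):
    for c,a in blobs(s,lo,hi,roi,6): print("side",n,c.round(1),a,ray(s,c,z).round(1))
E
```

```text
yel [266.9 194.2] 42 [613.5 121.2  36. ]
red [352.6 207.6] 37 [580.4 -78.2  36. ]
blue [308.7 181.2] 38 [643.9  23.7  36. ]
green [446.8 257.1] 210 [ 461.2 -284.5   67. ]
green [503.7 262.1] 95 [ 448.8 -411.9   67. ]
green [477.2 322.2] 100 [ 317.2 -345.6   67. ]
knob [292.6 195.5] 77 [600.9  59.2  80. ]
ring ((303.8376159667969, 238.37677001953125), (73.92522430419922, 75.07758331298828), 84.89769744873047) [508.16073565  35.40814363  45.        ]
side yel [349.8 223.1] 16 [611.  122.1  36. ]
side green [307.6 391.8] 393 [ 461.8 -288.5   67. ]
```

View pics/c1.png

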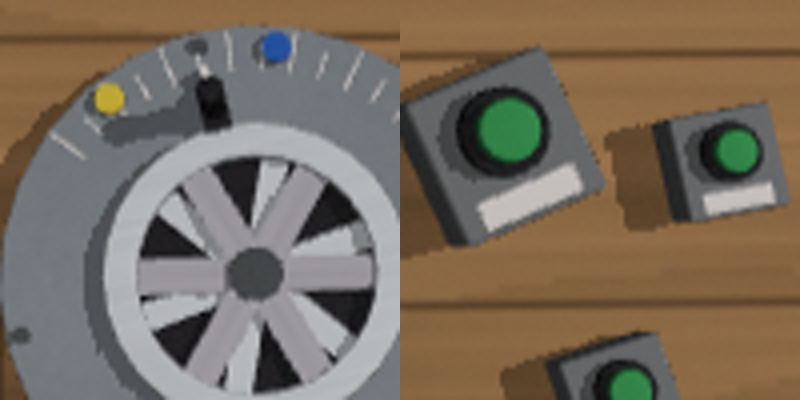

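The crop confirms both: the yellow disc is at (109,99) left of the lever, with the pointer at about (203,65), and the largest switch is at left. All three markers measure 135±1 mm from the ring centre, which fits the description. I'm moving over the knob, high.

```bash
R='0.39 -0.289 0 0 0 0 -1'
python3 -m jog '0.39 -0.289 0 0 0 0 -1; 0.39 -0.289 0 0 0 0 -1; 0.39 -0.289 0 0 0 0 -1; 0.39 -0.289 0 0 0 0 -1; 0.39 -0.289 0 0 0 0 -1'
python3 -m jog '0.39 -0.289 0 0 0 0 -1; 0.39 -0.289 0 0 0 0 -1; 0.39 -0.289 0 0 0 0 -1; 0.39 -0.289 0 0 0 0 -1; 0.39 -0.289 0 0 0 0 -1'
python3 -m jog '0.39 -0.289 0 0 0 0 -1; 0.39 -0.289 0 0 0 0 -1; 0.39 -0.289 0 0 0 0 -1; 0.3 -0.22 0 0 0 0 -1; 0 0 0 0 0 0 -1'
python3 - <<'E'
from h import *
s=snapshot("wrist"); cv2.imwrite("pics/w1.png",s["img"][:,:,::-1]); print(s["extrinsics"].round(3)); st=sense(); print(st["tool_pos"],st["tcp_rot"],st["time"])
E
```

```text
time: 0.82
tool_pos: [349.8, -350.0, 404.6]
tcp_rot: [-180.0, -0.0, 21.6]
ft_force: [-0.1, -0.2, -0.4]
finger_gap: 85.4
grip_force: 0.0
time: 1.45
tool_pos: [477.8, -143.7, 404.7]
tcp_rot: [180.0, -0.0, 21.6]
ft_force: [0.4, -0.9, -0.4]
finger_gap: 85.4
grip_force: 0.0
time: 2.08
tool_pos: [574.4, 12.3, 404.1]
tcp_rot: [-180.0, 0.0, 21.8]
ft_force: [-1.1, -1.0, -0.2]
finger_gap: 85.4
grip_force: 0.0
[[ 3.73000e-01 -8.93000e-01 -2.52000e-01  6.37199e+02]
 [-9.28000e-01 -3.59000e-01 -1.00000e-01  3.95970e+01]
 [-1.00000e-03  2.71000e-01 -9.62000e-01  3.73112e+02]
 [ 0.00000e+00  0.00000e+00  0.00000e+00  1.00000e+00]]
[573.95163242  11.01512824 404.19568184] [-1.79985027e+02  5.33124902e-02  2.17719132e+01] 2.125
```

View pics/w1.png

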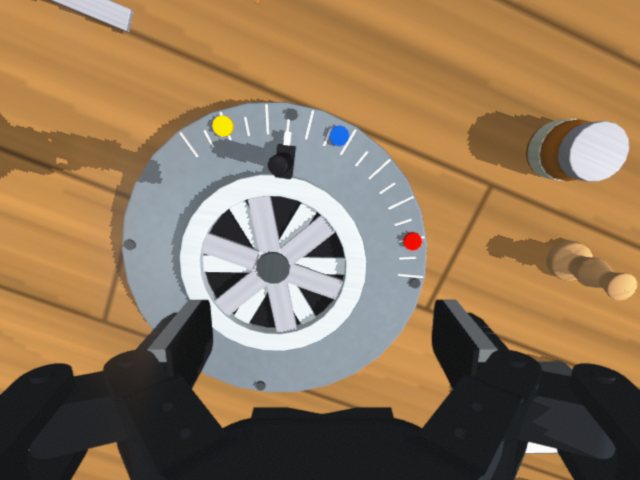

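The wrist view shows the knob top at (280,163), the white pointer at (289,122–143), yellow at (222,126), blue at (339,136), red at (412,241) and the hub at (273,267).

```bash
cat > meas.py <<'E'
from h import *
def meas(name="w"):
    s=snapshot("wrist"); cv2.imwrite(f"pics/{name}.png",s["img"][:,:,::-1]); M=[]
    P={}
    for n,lo,hi in (("yel",(22,150,120),(35,255,255)),("red",(0,190,120),(6,255,255)),("blue",(100,170,120),(125,255,255))):
        b=[x for x in blobs(s,lo,hi,(0,0,640,480),60)]
        b=[x for x in b if x[1]<2500]
        if b: c,a=max(b,key=lambda x:x[1]); P[n]=ray(s,c,36); print(n,c.round(1),a,P[n].round(1))
    return s,P
E
python3 - <<'E'
from meas import *
from scipy.optimize import least_squares
s,P=meas("w2")
A=np.array(list(P.values()))[:,:2]
r=least_squares(lambda c:np.hypot(*(A-c).T)-135,[508,35]); print(r.x,r.fun)
c=r.x; m=cv2.inRange(cv2.cvtColor(s["img"],cv2.COLOR_RGB2HSV),(0,0,200),(180,60,255)); k=m*0;k[118:146,280:296]=255
v,u=np.nonzero(m&k); 
for z in (31,38,45):
  g=np.array([ray(s,(a,b),z)[:2] for a,b in zip(u,v)])-c; R=np.hypot(*g.T); print(z,len(u),R.min(),R.max(),"ptr ang",np.degrees(np.arctan2(g[:,1],g[:,0])).mean())
kt=ray(s,(280,162),96); print("knob",kt,np.hypot(*(kt[:2]-c)),np.degrees(np.arctan2(*(kt[:2]-c)[::-1])))
y=P["yel"][:2]-c; print("yel ang",np.degrees(np.arctan2(y[1],y[0])))
E
```

```text
yel [220.9 124.3] 344 [613.7 124.   36. ]
red [411.2 239.8] 240 [581.  -74.9  36. ]
blue [337.3 134. ] 296 [643.9  26.8  36. ]
[509.12376133  39.04791062] [-0.27568528 -0.24238664  0.34471756]
31 128 113.72421701607061 134.38159764935762 ptr ang 14.389193310900193
38 128 113.92048728489962 134.15813333430427 ptr ang 14.077111716225232
45 128 114.1207981839881 133.9379977915371 ptr ang 13.76522084034728
knob [608.6959757   60.38189561  96.        ] 101.83204206410711 12.093151654298696
yel ang 39.08292392477526
```

```bash

python3 -m jog '0.48 -0.345 0 0 0 0 -1; 0 0 0.4 0 0 0 -1; 0 0 0.4 0 0 0 -1; 0 0 0.4 0 0 0 -1; 0 0 0 0 0 0 -1'
```

```text
time: 2.8
tool_pos: [603.6, 58.6, 280.7]
tcp_rot: [-179.9, 0.4, 21.6]
ft_force: [0.4, -0.0, -0.3]
finger_gap: 85.3
grip_force: 0.0
```

```bash

python3 -m jog '0.03 -0.015 0.25 0 0 0 -1; 0 0 0.23 0 0 0 -1; 0 0 0 0 0 0 -1; 0 0 0 0 0 0 0.2; 0 0 0 0 0 0 0.4' 20
python3 -m jog '0 0 0 0 0 0 0.4; 0 0 0 0 0 0 0.6; 0 0 0 0 0 0 0.8; 0 0 0 0 0 0 0.8; 0 0 0 0 0 0 0.8'
```

```text
time: 3.42
tool_pos: [608.7, 62.1, 238.9]
tcp_rot: [179.9, -0.2, 21.6]
ft_force: [0.1, 0.1, -0.1]
finger_gap: 51.5
grip_force: 0.0
time: 4.05
tool_pos: [608.1, 62.3, 237.2]
tcp_rot: [180.0, -0.0, 21.6]
ft_force: [-0.7, -0.6, 4.9]
finger_gap: 15.4
grip_force: 20.9
```

```bash

python3 -m jog '0.005 -0.07 0 0 0 0 0.8; 0.005 -0.066 0 0 0 0 0.8; -0.003 -0.05 0 0 0 0 0.8; -0.003 -0.053 0 0 0 0 0.8; -0.008 -0.05 0 0 0 0 0.8'
python3 -m jog '-0.008 -0.053 0 0 0 0 0.8; -0.012 -0.045 0 0 0 0 0.8; -0.012 -0.035 0 0 0 0 0.8; 0 0 0 0 0 0 0.8; 0 0 0 0 0 0 0.8'
python3 - <<'E'
from meas import *
s=snapshot("top"); i=cv2.resize(s["img"][165:240,240:340],(800,600),interpolation=2); cv2.imwrite("pics/t2.png",i[:,:,::-1])
E
```

```text
time: 4.68
tool_pos: [597.6, 89.3, 237.3]
tcp_rot: [179.9, -0.2, 21.7]
ft_force: [8.1, -0.1, 0.5]
finger_gap: 15.4
grip_force: 20.6
time: 5.3
tool_pos: [589.4, 100.8, 237.2]
tcp_rot: [-180.0, -0.1, 21.7]
ft_force: [5.3, 3.4, 3.9]
finger_gap: 15.6
grip_force: 20.8
```

View pics/t2.png

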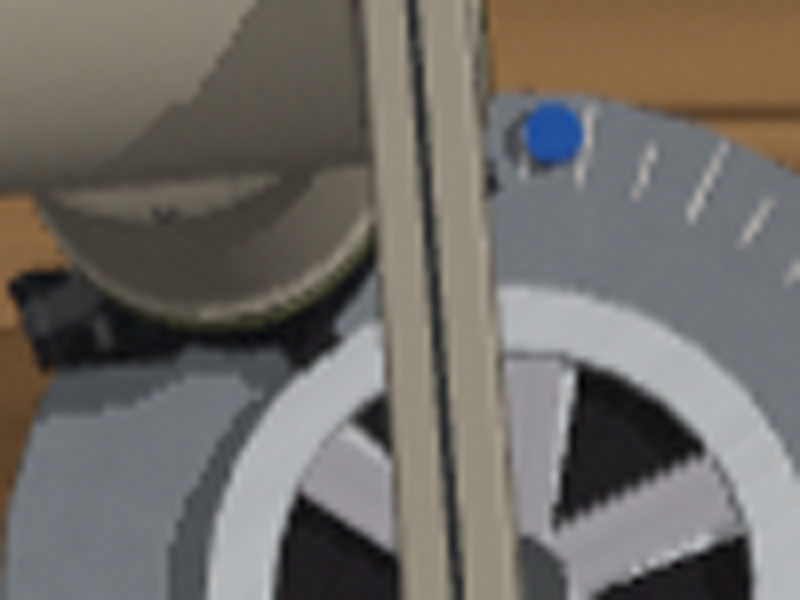

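The top view is blocked by the arm: the knob is hidden and only blue shows at (552,133). I'll use the wrist camera.

```bash

python3 - <<'E'
from meas import *
s,P=meas("w3"); print(proj(s,[586.6,100.6,96]))
E
```

```text
yel [298.9 218.4] 1083 [614.4 124.6  36. ]
red [616.5 403.3] 836 [582.3 -72.7  36. ]
blue [511.4 234.4] 1049 [644.6  27.9  36. ]
[325.32876898 355.71062154]
```

View pics/w3.png

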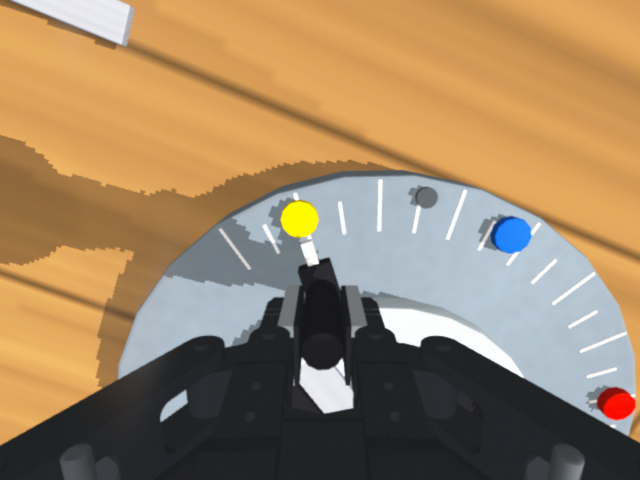

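The pointer, white from (305,240) to (313,265), aims almost at the yellow disc at (299,218). Now the number.

```bash
cat >> meas.py <<'E'
from scipy.optimize import least_squares
def angles(s,P,roi):
    A=np.array(list(P.values()))[:,:2]; c=least_squares(lambda c:np.hypot(*(A-c).T)-135,[508,37]).x
    b=blobs(s,(0,0,170),(180,70,255),roi,20)
    for p,a in b:
        for z in (35,40):
            g=ray(s,p,z)[:2]-c; print("ptr",p.round(1),a,z,"r",np.hypot(*g).round(1),"ang",np.degrees(np.arctan2(g[1],g[0])).round(2))
    y=P["yel"][:2]-c; print("c",c.round(1),"yel",np.degrees(np.arctan2(y[1],y[0])).round(2))
E
python3 - <<'E'
from meas import *
s,P=meas("w4"); angles(s,P,(300,238,322,268))
E
```

```text
yel [298.9 218.4] 1082 [614.4 124.6  36. ]
red [616.5 403.3] 837 [582.3 -72.7  36. ]
blue [511.4 234.4] 1051 [644.6  27.9  36. ]
ptr [311.7 249.8] 475 35 r 117.7 ang 38.28
ptr [311.7 249.8] 475 40 r 119.1 ang 38.0
c [509.6  40.4] yel 38.76
```

Short by about 0.6° (1.3 mm). I'll nudge by 1 mm, release, lift and verify.

```bash

python3 -m jog '-0.003 -0.011 0 0 0 0 0.8; 0 0 0 0 0 0 0.8; 0 0 0 0 0 0 -1; 0 0 0 0 0 0 -1; 0 0 0 0 0 0 -1'
python3 -m jog '0 0 0 0 0 0 -1; 0 0 0 0 0 0 -1; 0 0 -0.4 0 0 0 -1; 0 0 -0.4 0 0 0 -1; 0 0 0 0 0 0 -1'
python3 - <<'E'
from meas import *
s,P=meas("w5"); cv2.imwrite("pics/w5.png",s["img"][:,:,::-1]); y=proj(s,[614.2,124.6,36]); print(y)
A=np.array(list(P.values()))[:,:2]; c=least_squares(lambda c:np.hypot(*(A-c).T)-135,[508,37]).x; g=P["yel"][:2]-c; t=proj(s,[*(c+g*118/135),38]); print(t)
angles(s,P,(int(t[0]-16),int(t[1]-12),int(t[0]+16),int(t[1]+12)))
E
```

```text
time: 6.08
tool_pos: [587.8, 101.1, 236.0]
tcp_rot: [-180.0, 0.1, 21.6]
ft_force: [-0.2, -0.3, -0.6]
finger_gap: 69.3
grip_force: 0.0
time: 6.7
tool_pos: [589.9, 101.3, 321.5]
tcp_rot: [179.9, -0.4, 21.6]
ft_force: [0.3, 0.2, -0.2]
finger_gap: 85.5
grip_force: 0.0
yel [305.5 196.5] 498 [614.1 124.6  36. ]
red [532.1 331.1] 370 [581.5 -74.3  36. ]
blue [450.7 207.5] 470 [644.3  27.6  36. ]
[305.58105692 196.28357266]
[312.93641244 219.98505169]
ptr [317.  216.2] 368 35 r 119.0 ang 37.51
ptr [317.  216.2] 368 40 r 119.9 ang 37.35
c [509.5  39.6] yel 39.1
```

View pics/w5.png

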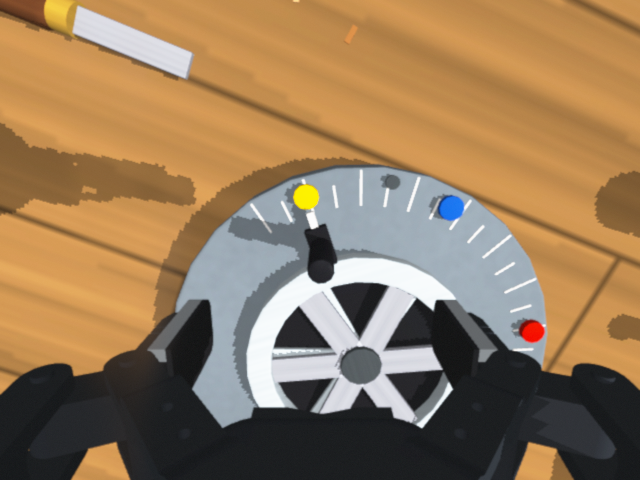

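The image shows the knob top at (320,270), the arm end at (316,228) and the pointer at (312,218), aimed at yellow (305,197). The 368 px blob probably took in plate pixels, so I'll refine the mask on the saved picture's view.

```bash

python3 - <<'E'
from meas import *
s,P=meas("w6"); A=np.array(list(P.values()))[:,:2]; c=least_squares(lambda c:np.hypot(*(A-c).T)-135,[508,37]).x
h=cv2.cvtColor(s["img"],cv2.COLOR_RGB2HSV); print(h[212:232:3,304:324:2,2])
for th in (200,215,230):
    for p,a in blobs(s,(0,0,th),(180,70,255),(300,206,326,232),8):
        g=ray(s,p,37)[:2]-c; print(th,p,a,np.hypot(*g),np.degrees(np.arctan2(g[1],g[0])))
g=P["yel"][:2]-c; print(np.degrees(np.arctan2(g[1],g[0])))
g=ray(s,(320.5,269),96)[:2]-c; print("knob",np.hypot(*g),np.degrees(np.arctan2(g[1],g[0])))
E
```

```text
yel [306.1 194.5] 514 [614.  124.6  36. ]
red [535.  330.6] 384 [581.6 -74.3  36. ]
blue [453.1 205.8] 482 [644.3  27.4  36. ]
[[115 162 249 253 253 247 185 181 181 181]
 [116 126 246 253 253 253 216 180 180 181]
 [118 118 183 253 253 253 247 182 180 181]
 [119 118 124 244 253 253 253 210 177 170]
 [119 118 117 182 253 253 253 219  43  26]
 [116  98  58  47 124 107  58  42  47  45]
 [ 93  39  41  43  44  43  45  45  44  45]]
200 [312.74675325 217.14935065] 154 118.51623690090813 39.29925873324998
215 [312.75 207.25] 8 125.14036305684027 38.316600751434386
215 [312.63432836 217.98507463] 134 117.97797671625814 39.423960314128045
230 [312.50847458 218.15254237] 118 117.89199474665965 39.48228603072007
39.117346641549986
knob 100.76372323357211 39.20903434328178
```

The lever is at 39.4° and yellow at 39.1° (under 1 mm apart), so it is set. Now I move to the large green button at (461.5,-286.5) with the fingers shut.

```bash

python3 -m jog '-0.328 0.392 0 0 0 0 1; -0.328 0.392 0 0 0 0 1; -0.328 0.392 0 0 0 0 1; -0.328 0.392 0 0 0 0 1; -0.328 0.392 0 0 0 0 1'
python3 -m jog '-0.328 0.392 0 0 0 0 1; -0.328 0.392 0 0 0 0 1; -0.328 0.392 0 0 0 0 1; 0 0 0 0 0 0 1; 0 0 0 0 0 0 1'
python3 - <<'E'
from h import *
s=snapshot("wrist"); st=sense(); print(st["tool_pos"],st["finger_gap"])
for c,a in blobs(s,(50,120,50),(85,255,255),(0,0,640,480),100): print(c,a,ray(s,c,67))
E
```

```text
time: 7.42
tool_pos: [506.8, -142.7, 314.9]
tcp_rot: [-179.9, 0.1, 21.7]
ft_force: [0.5, -0.4, 0.3]
finger_gap: -0.5
grip_force: 0.0
time: 8.05
tool_pos: [459.7, -286.7, 315.3]
tcp_rot: [-179.9, 0.1, 21.6]
ft_force: [0.1, 1.0, -0.2]
finger_gap: 0.2
grip_force: 0.0
[ 460.03884408 -286.20820332  315.52752087] 0.027860496536560284
[321.25430712 245.68127341] 2670 [ 462.50205495 -282.35541033   67.        ]
[489.81425703 318.75903614] 996 [ 456.97191843 -402.1425717    67.        ]
```

```bash

python3 -m jog '0.02 0 0.35 0 0 0 1; 0 0 0.3 0 0 0 1; 0 0 0.06 0 0 0 1; 0 0 0 0 0 0 1; 0 0 0 0 0 0 1'
python3 -m jog '0 0 0.04 0 0 0 1; 0 0 0.03 0 0 0 1; 0 0 0 0 0 0 1'
```

```text
time: 8.72
tool_pos: [462.7, -286.5, 247.3]
tcp_rot: [179.9, -0.1, 21.7]
ft_force: [-1.3, -0.5, 0.8]
finger_gap: -0.1
grip_force: 0.0
time: 9.1
tool_pos: [462.1, -286.6, 239.0]
tcp_rot: [180.0, -0.0, 21.6]
ft_force: [0.1, -0.9, 1.8]
finger_gap: -0.1
grip_force: 1.1
```

Contact at about z=239, so bottom is at about z=233–234. I'll press in small steps.

```bash

python3 -m jog '0 0 0.03 0 0 0 1; 0 0 0 0 0 0 1'
python3 -m jog '0 0 0.03 0 0 0 1; 0 0 0 0 0 0 1; 0 0 0 0 0 0 1'
```

```text
time: 9.35
tool_pos: [462.1, -286.6, 235.9]
tcp_rot: [180.0, -0.0, 21.6]
ft_force: [1.2, -1.0, 3.7]
finger_gap: -0.2
grip_force: 2.0
time: 9.72
tool_pos: [462.2, -286.7, 234.3]
tcp_rot: [179.9, -0.0, 21.7]
ft_force: [-4.5, 2.8, 15.8]
finger_gap: -0.1
grip_force: 7.9
```

15.8 N against a hard stop, so the button is fully down. Now I lift away and check.

```bash

python3 -m jog '0 0 -0.1 0 0 0 1; 0 0 -0.4 0 0 0 1; 0 0 -0.4 0 0 0 1; 0 0 -0.4 0 0 0 1; 0 0 0 0 0 0 1'
python3 - <<'E'
from h import *
s=snapshot("top"); cv2.imwrite("pics/t3.png",s["img"][:,:,::-1]); print(sense()["tool_pos"],sense()["ft_force"])
E
```

```text
time: 10.35
tool_pos: [462.7, -287.0, 366.5]
tcp_rot: [179.7, -0.2, 21.6]
ft_force: [0.6, -0.9, -0.3]
finger_gap: -0.2
grip_force: 0.0
[ 462.18163199 -286.58380401  364.00845721] [-0.55176402  0.03043752 -0.20945822]
```

View pics/t3.png

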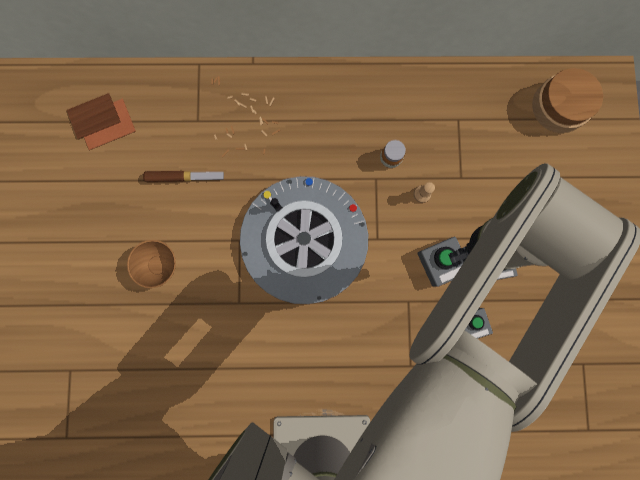

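The lever at (276,203) points at yellow (267,195), the button at (446,258) is clear of the gripper, and the loose things are unmoved.

```bash
python3 -c "
from bench import *
print(hand_in())"
```

```text
the job is handed in; nothing more can be done
None
```

The lever's pointer is on the yellow marker (measured within about 0.3°), the largest switch's start button was then pressed to its stop (15.8 N) and released, nothing else appeared to move, and the job was handed in at about 10 s with no result reported back.

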